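# Index the lock-assembly wheel to the green arrow

### The arm

A 6-joint arm with a two-finger parallel gripper is mounted at the origin on the work surface. World frame = base frame: x ahead of the robot, y to its left, z up, the work surface at z = 0. Lengths are in m, angles in degrees, forces in N, time in s.
With the tool pointing down it reaches from about 0.4 to 0.825 m from the base axis. Payload 7 kg.
Tool frame: the origin (TCP) lies midway between the tips of the shut fingers; the grasp point (between the pads) lies 19 mm behind it; z points along the fingers, y is the line along which they close (so a half turn about z gives the same grasp; the last joint's range is limited). The gripper opens to 88 mm and grips with 3 to 60 N. Pads are 19 mm wide; open, the fingers measure 130 mm over their backs; the gripper's body (78 mm by 193 mm) begins 47 mm behind the grasp point.
Start: joints at [-48.581, 20.546, 0.682, 0, -70.136, -16.507], TCP at [0.284, -0.612, 0.227] pointing down, gripper open.
Joint ranges: [-176.03, 176.03], [-82.01, 121.73], [-58.28, 71.71], [-173.87, 95.51], [-174.79, -0.11], [-173.66, 173.66]. Speed limits (degrees/s): [136.94, 136.94, 172.46, 180, 180, 180].

### API

Orientations are given as [roll, pitch, yaw] about the fixed x, y, z axes, in that order (R = Rz(yaw) Ry(pitch) Rx(roll)).
In Python, from plant import r, eyes, workorder gives the robot as it stands.
- The arm moves only by the tool step_arm, never from a script. Its argument "plan" is a list of rows, each a list of 5 numbers: the shift along the tool's x, y, z each as a share of 25 cm, from -1 to 1, then the turn about the tool's z as a share of 60 degrees, from -1 to 1, then the finger opening in mm, from 0 to 87.6. In form: [[x, y, z, turn, jaw], ...]. A call has 1 to 12 rows; each row is the pose to reach, as a shift and turn from the pose commanded when the call began, along the tool's axes at that moment; what a row does not reach only later rows make up. A row lasts 1/12 s, in which the tool goes at most 41.7 mm and 7.16 degrees, less where a joint would pass 70% of its speed; a pose out of reach is approached as far as the arm can. A call with a number of a shift or a turn outside -1 to 1 is refused whole. A call with a gripper value outside its range is refused whole. The fingers move at their own pace and stop on an object; "newtons" is the grip in N (left out, the last holds). Time passes only in rows, so rows that repeat a pose let the fingers close. It gives the time, the measured TCP pose, the force, the opening and the grip force at its end, in the units of the state.
- r.get_state(): the state, without advancing time (a new reading comes with each control period).
- eyes.capture(name): name is "scene" or "top"; returns the picture (400x640x3 uint8, red, green, blue); there is no depth.
- eyes.camera_model(name): a dict with "fov_y" (degrees; the focal length in pixels is half the picture's height over the tangent of half this angle, whatever the lens; pixels are square), "cx", "cy" (the principal point, pixels), "world_to_cam" (4x4, takes a point from world to camera coordinates). Camera axes: x right, y up, looking along -z (the intrinsics and any distortion apply to the point x, -y, -z); pixel columns grow to the right and rows downward; lengths in m; the calibration is good to about 2 mm. A picture is of the moment at which its call begins. camera_model takes no time and is no camera call.
- workorder.close_job(): hands the job in; it is judged then, once.
The state is a dict: "time_s": time; "joints": joint angles; "qd": joint speeds; "joint_torque": joint torques, N m; "tcp_pos": TCP position; "eef_rot": TCP orientation; "contact_force": force on the tool from outside, world axes, zero at the start; "moment": the same for the moment, N m; "gripper_width": finger opening in m; "gripper_force": force on a finger pad.
Only numpy, scipy, OpenCV 4.12 (cv2) and the standard library are available. Lean on these libraries where they do the work, as an engineer would, in place of code of your own. Each camera call takes 0.05 s, during which the arm holds its last target. There are 200 camera calls.

### The job

Turn the assembly wheel by pushing gently with a fingertip on the side of its spokes until the spoke that carries the brass lock cylinder points at the green arrow, then let go and move clear. Only push, never grip the wheel; do not touch or lift the locks standing in its pockets, and leave everything else on the bench where it is.

Things in the scene. Friction and masses are not known exactly. Their poses are not given: they have to be found in the camera images.
- stand: the fixed round steel foot of the assembly wheel, bolted to the bench. Origin: on the wheel's vertical axis, at bench level. Its yaw differs from start to start
- wheel: the assembly wheel, turning either way (two turns each way) about the vertical axis through its origin (on the axis, bench level). Blue plate 196 mm across, 28 to 34 mm above the bench, with three pockets centred 63 mm from the axis, 120 degrees apart, walls up to 48 mm, and a spoke outboard of each. Drag of 0.12 N m (about 1 N at a spoke) stops it almost at once when no longer pushed; no detents
- spoke0 (a point): middle of the bare part of the spoke at the wheel own x axis, 130 mm from the axis, 45 mm above the bench. Straight horizontal aluminium bar with a black rubber end, running straight outward in line with its pocket: 18 mm wide (20 at the rubber), 34 to 56 mm above the bench with free air below, bare from the plate's rim (98 mm) to its end 160 mm from the axis
- spoke1 (a point): middle of the bare part of the spoke 120 degrees anticlockwise of spoke0, 130 mm from the axis, 45 mm above the bench. Straight horizontal aluminium bar with a black rubber end, running straight outward in line with its pocket: 18 mm wide (20 at the rubber), 34 to 56 mm above the bench with free air below, bare from the plate's rim (98 mm) to its end 160 mm from the axis
- spoke2 (a point): middle of the bare part of the spoke 240 degrees anticlockwise of spoke0, 130 mm from the axis, 45 mm above the bench. Straight horizontal aluminium bar with a black rubber end, running straight outward in line with its pocket: 18 mm wide (20 at the rubber), 34 to 56 mm above the bench with free air below, bare from the plate's rim (98 mm) to its end 160 mm from the axis
- lock_brass: the BRASS (golden) one: a round lock cylinder, 29 mm across with a 34 mm collar on top, 34 mm tall, about 0.2 kg, standing loose and upright in one of the wheel's pockets (its top is about 73 mm above the bench); origin: centre of its underside
- lock_chrome: the chrome (silver) one: a round lock cylinder, 29 mm across with a 34 mm collar on top, 34 mm tall, about 0.2 kg, standing loose and upright in one of the wheel's pockets (its top is about 73 mm above the bench); origin: centre of its underside
- lock_black: the black one: a round lock cylinder, 29 mm across with a 34 mm collar on top, 34 mm tall, about 0.2 kg, standing loose and upright in one of the wheel's pockets (its top is about 73 mm above the bench); origin: centre of its underside
- mark: the green arrow fixed to the bench outside the wheel, pointing at the wheel's axis. Its origin lies on the wheel's axis at bench level and its own x axis points from the axis out to the arrow. The arrow lies 170 mm (tip) to 248 mm from the axis, 34 mm wide, 12 mm high with an upright fin 45 mm high at its outer end
- mark_spot (a point): the spot, 63 mm from the wheel's axis on the arrow's line and 56 mm above the bench, over which the middle of a lock stands when its spoke points straight at the arrow
- mark_tip (a point): the tip of the green arrow, 170 mm from the wheel's axis, 12 mm above the bench
- spare_lock: bystander: a spare chrome lock cylinder standing on the bench, 34 mm across, 34 mm tall. Origin: centre of its underside
- tin: bystander: blue tin, 68 mm across, 85 mm tall. Origin: centre of its underside
- jar: bystander: clear jar with a yellow cap, 72 mm across, 95 mm tall. Origin: centre of its underside
- flask: bystander: dark brown flask with a black screw cap, 68 mm across, 210 mm tall. Origin: centre of its underside
- screwdriver: bystander: screwdriver lying on the bench, along its own x
- oil: bystander: small white bottle with a red cap, 44 mm across, 100 mm tall. Origin: centre of its underside

How it is judged (in metres and radians):
At the end, for the whole second after the job is handed in: The brass lock stands within 6 mm (about 5 degrees of turn) of the spot in line with the green arrow, the wheel is at rest, and all three locks still stand upright, seated in their pockets (horizontal distance between lock_brass and mark_spot below 0.006 m and linear speed of lock_brass below 0.01 m/s and angle between each of lock_brass, lock_chrome, lock_black's own z axis and vertical below 0.15 rad and z of each of lock_brass, lock_chrome, lock_black in the frame of wheel below 0.043 m); the robot touches nothing.
It fails at once if a lock is lifted or tipped in its pocket (height (world z) of any of lock_brass, lock_chrome, lock_black above 0.046 m or angle between any of lock_brass, lock_chrome, lock_black's own z axis and vertical above 0.3 rad).
It fails at once if the robot touches a lock (contact force between any of the fingers, the arm and lock_brass above 0.5 N or contact force between any of the fingers, the arm and lock_chrome above 0.5 N or contact force between any of the fingers, the arm and lock_black above 0.5 N).
It fails at once if the wheel is gripped or shoved hard (over 20 N from the fingers) (contact force between the fingers and wheel above 20 N).
It fails at once if a bystander is moved by more than 15 mm or lifted (distance of any of spare_lock, tin, jar, flask, screwdriver, oil from where it was at the start of the episode above 0.015 m).
It also fails if it takes over 51 s, if anything falls off the work surface, if the arm or the gripper's body presses on something with over 40 N, if the wrist force passes 120 N, or if a joint passes its speed limit or range.

## Working session

There is one attempt and no reset: what is moved stays moved. The work goes in short steps, Python scripts to look and compute and a tool call to move; the robot and the scene stay as the last step left them, time stands still between calls to the robot, and variables do not carry over. Pictures are saved under pics/ and viewed, at most 10 in all, crops included, and the job is handed in when it is done.

Besides the shell and the picture viewer there is one more tool, called after ">>>" as name(argument=value, ...) on one line, values as JSON. step_arm: Moves the arm, as the interface text tells. Its arguments: {"type":"object","properties":{"plan":{"type":"array"},"newtons":{"type":"number"}},"required":["plan"]}

```bash
mkdir -p pics; python3 - <<'E'
from plant import r, eyes, workorder
import cv2
for n in("top","scene"):
    im=eyes.capture(n); cv2.imwrite(f"pics/{n}0.png",im[:,:,::-1]); print({k:(v.tolist() if hasattr(v,'tolist') else v) for k,v in eyes.camera_model(n).items()})
s=r.get_state();print(s)
E
```

```text
{'fov_y': 54.51663695424801, 'cx': 319.15755867877425, 'cy': 202.6733531152792, 'world_to_cam': [[0.04957161248533047, -0.9987625246918315, -0.004009302533218392, 0.014703965555669964], [0.971600263884918, 0.04729274214150811, 0.23185410015674646, -0.5875025374656554], [-0.2313775755218341, -0.015388821005374675, 0.9727423100357578, -1.0158983590859632], [0.0, 0.0, 0.0, 1.0]]}
{'fov_y': 42.428454839474746, 'cx': 322.971026767339, 'cy': 199.65892078425742, 'world_to_cam': [[-0.865978925579465, 0.5000235296195968, 0.007547865856991221, 0.49203065212197267], [-0.4120316736913963, -0.7219785821442593, 0.555856840202612, 0.2134716280224304], [0.28339089669095174, 0.4782503494528001, 0.8312437686509133, -1.7014079887397622], [0.0, 0.0, 0.0, 1.0]]}
{'time_s': 0.1, 'joints': array([-4.85815548e+01,  2.05872760e+01,  6.38688032e-01, -1.89832490e-02,
       -7.01352760e+01, -1.65079019e+01]), 'qd': array([ 0.00384777,  0.0390043 ,  0.12604169,  0.05593142,  0.03372616,
       -0.17947207]), 'joint_torque': array([-2.49794302e-04, -5.84162557e+01,  2.93753314e+01,  7.01566994e+00,
        1.01582502e-02, -8.87229277e-06]), 'tcp_pos': array([ 0.28411845, -0.6118057 ,  0.22571053]), 'eef_rot': array([ 1.79914521e+02, -6.72131878e-03, -1.55095915e+02]), 'contact_force': array([-0.29989499, -0.25265344, -0.33012344]), 'moment': array([ 0.03266369, -0.03501416,  0.02673378]), 'gripper_force': 0.0, 'gripper_width': 0.08745412026447237}
```

View pics/top0.png

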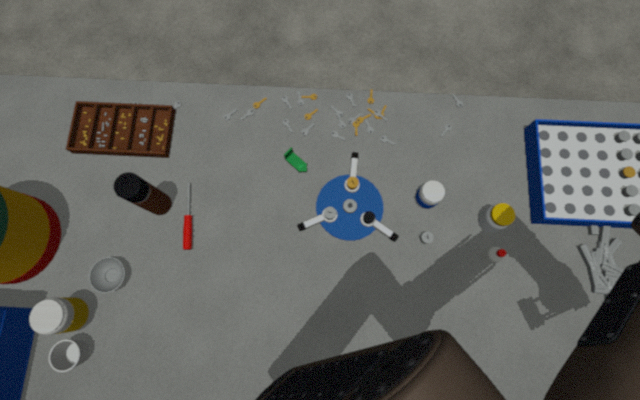

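View pics/scene0.png

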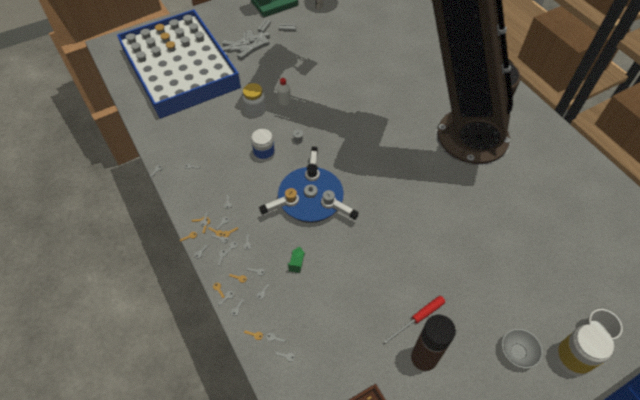

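The top view shows the wheel at (350,206). The brass spoke's end is at (355,156), chrome's at (301,226), black's at (396,238), and the green arrow is at about (295,160). Brass has to turn roughly 50° anticlockwise. Next I'll measure these properly.

```bash
cat >h.py <<'E'
import numpy as np, cv2
from plant import r, eyes, workorder
def ray(n,u,v,z):
    m=eyes.camera_model(n); f=200/np.tan(np.radians(m["fov_y"]/2)); T=np.array(m["world_to_cam"])
    R=T[:3,:3]; c=-R.T@T[:3,3]; d=R.T@np.array([(u-m["cx"])/f,-(v-m["cy"])/f,-1])
    return (c+d*(z-c[2])/d[2])
def proj(n,p):
    m=eyes.camera_model(n); f=200/np.tan(np.radians(m["fov_y"]/2)); T=np.array(m["world_to_cam"])
    q=T[:3,:3]@np.asarray(p)+T[:3,3]; return np.array([m["cx"]+f*q[0]/-q[2], m["cy"]-f*q[1]/-q[2]])
def blob(im,lo,hi,box,k=0):
    """mask by HSV in box (u0,v0,u1,v1) -> largest contour"""
    h=cv2.cvtColor(im,cv2.COLOR_RGB2HSV); m=cv2.inRange(h,lo,hi); w=np.zeros_like(m); u0,v0,u1,v1=box; w[v0:v1,u0:u1]=m[v0:v1,u0:u1]
    c,_=cv2.findContours(w,cv2.RETR_EXTERNAL,cv2.CHAIN_APPROX_NONE); c=sorted(c,key=cv2.contourArea)[::-1]
    return c[0][:,0,:].astype(float)
E
python3 - <<'E'
from h import *
for n,bw,bg in(("top",(305,165,395,250),(275,140,315,180)),("scene",(265,155,355,230),(280,240,312,280))):
    im=eyes.capture(n)
    c=blob(im,(100,120,50),(125,255,255),bw)
    P=np.array([ray(n,u,v,.034)[:2] for u,v in cv2.convexHull(c.astype(np.float32))[:,0]])
    e=cv2.minEnclosingCircle(P.astype(np.float32)); print(n,"wheel",e)
    g=blob(im,(45,100,30),(85,255,255),bg); print("green px",g.min(0),g.max(0),g.mean(0)); 
    for z in (0.012,0.045): print(z,[ray(n,*g[i],z)[:2].round(3) for i in (g[:,0].argmin(),g[:,0].argmax(),g[:,1].argmin(),g[:,1].argmax())])
    if n=="top":x,y,s=265,135,5; crop=im[135:250,265:410]
    else: x,y,s=250,140,5;crop=im[140:280,250:370]
    cv2.imwrite(f"pics/{n}1.png",cv2.resize(crop,None,fx=4,fy=4,interpolation=cv2.INTER_CUBIC)[:,:,::-1])
E
```

```text
top wheel ((0.5872448682785034, -0.04286809265613556), 0.09624933451414108)
green px [284. 148.] [306. 171.] [295.41071429 160.53571429]
0.012 [array([0.746, 0.159]), array([0.699, 0.089]), array([0.767, 0.142]), array([0.694, 0.11 ])]
0.045 [array([0.734, 0.155]), array([0.688, 0.087]), array([0.754, 0.138]), array([0.684, 0.107])]
scene wheel ((0.5883586406707764, -0.040786586701869965), 0.09694071859121323)
green px [289. 247.] [303. 271.] [296.16949153 260.22033898]
0.012 [array([0.746, 0.121]), array([0.701, 0.119]), array([0.701, 0.089]), array([0.741, 0.152])]
0.045 [array([0.753, 0.137]), array([0.709, 0.134]), array([0.709, 0.106]), array([0.748, 0.167])]
```

View pics/top1.png

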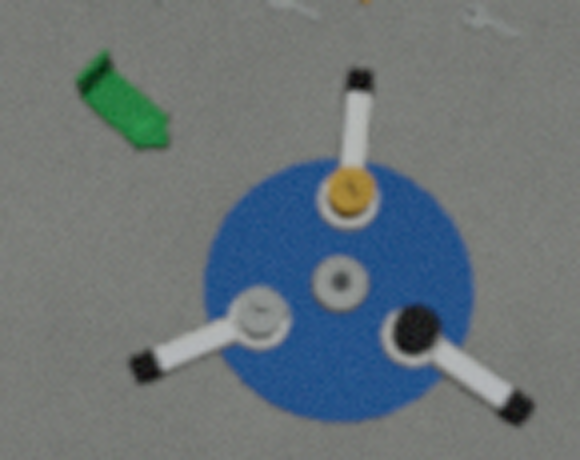

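```bash
python3 - <<'E'
from h import *
C=np.array([.5878,-.0418])
def pr(name,p):
    d=p[:2]-C; print(name,p.round(4),"r",np.hypot(*d).round(4),"ang",np.degrees(np.arctan2(d[1],d[0])).round(2))
cr=lambda a,b:(a/4+265-.4,b/4+135-.4)
pr("brass end",ray("top",*cr(361,72),.056))
pr("chrome end",ray("top",*cr(135,370),.056))
pr("black end",ray("top",*cr(527,413),.056))
pr("brass top",ray("top",*cr(352,190),.073))
pr("chrome top",ray("top",*cr(260,311),.073))
pr("black top",ray("top",*cr(417,328),.073))
pr("fin",ray("top",*cr(92,66),.045)); pr("tip",ray("top",*cr(163,140),.012))
# silhouette fit of arrow direction, both cams
ims={n:eyes.capture(n) for n in("top","scene")}
msk={}
for n,b in(("top",(270,135,320,185)),("scene",(275,235,318,285))):
    h=cv2.cvtColor(ims[n],cv2.COLOR_RGB2HSV); m=cv2.inRange(h,(45,90,15),(85,255,255)); w=np.zeros_like(m);w[b[1]:b[3],b[0]:b[2]]=m[b[1]:b[3],b[0]:b[2]]; msk[n]=w
pts=[]
base=[(.170,0),(.187,.017),(.187,-.017),(.248,.017),(.248,-.017)]
lo=[(x,y,z) for x,y in base for z in(0,.012)]
fin=[(x,y,z) for x in(.242,.248) for y in(.017,-.017) for z in(0,.045)]
for n in msk:
    res=[]
    for a in np.arange(34,48,.25):
        c,s=np.cos(np.radians(a)),np.sin(np.radians(a)); m=np.zeros((1600,2560),np.uint8)
        for P in(lo,fin):
            q=np.array([proj(n,(C[0]+c*x-s*y,C[1]+s*x+c*y,z)) for x,y,z in P])*4
            cv2.fillConvexPoly(m,cv2.convexHull(q.astype(np.float32)).astype(np.int32),255)
        m=cv2.resize(m,(640,400),interpolation=cv2.INTER_AREA).astype(float); w=msk[n].astype(float)
        res.append((np.minimum(m,w).sum()/np.maximum(m,w).sum(),a))
    print(n,sorted(res)[::-1][:4])
for n,p in(("spare",(427,238)),):pr(n,ray("top",*p,.034))
pr("tin",ray("top",432,193,.085));pr("arrowfin",ray("top",288,151,.045))
print(r.get_state()["tcp_pos"])
E
```

```text
brass end [ 0.7443 -0.0529  0.056 ] r 0.1569 ang -4.04
chrome end [0.5164 0.0982 0.056 ] r 0.1572 ang 117.01
black end [ 0.4996 -0.1746  0.056 ] r 0.1594 ang -123.59
brass top [ 0.6493 -0.0477  0.073 ] r 0.0618 ang -5.52
chrome top [0.559  0.0132 0.073 ] r 0.0621 ang 117.59
black top [ 0.5523 -0.0955  0.073 ] r 0.0643 ang -123.46
fin [0.7437 0.1448 0.045 ] r 0.2431 ang 50.13
tip [0.6998 0.091  0.012 ] r 0.1737 ang 49.86
top [(np.float64(0.5923946643194702), np.float64(47.75)), (np.float64(0.5629517979636408), np.float64(47.5)), (np.float64(0.5285342794363699), np.float64(47.25)), (np.float64(0.49604037343459484), np.float64(47.0))]
scene [(np.float64(0.4796664846890665), np.float64(47.75)), (np.float64(0.4508212673205667), np.float64(47.5)), (np.float64(0.42673926310168586), np.float64(47.25)), (np.float64(0.3955301895855113), np.float64(47.0))]
spare [ 0.5068 -0.2651  0.034 ] r 0.2376 ang -109.93
tin [ 0.6249 -0.2671  0.085 ] r 0.2283 ang -80.64
arrowfin [0.744  0.1436 0.045 ] r 0.2424 ang 49.88
[ 0.28425193 -0.61204542  0.22624587]
```

```bash
cat >>h.py <<'E'
def shares(p,yaw):
    s=r.get_state(); y=np.radians(s["eef_rot"][2]); d=np.asarray(p)-s["tcp_pos"]
    x=np.array([np.cos(y),np.sin(y)]); t=np.array([np.sin(y),-np.cos(y)])
    dy=(yaw-s["eef_rot"][2]+180)%360-180
    return np.round([d[:2]@x/.25,d[:2]@t/.25,-d[2]/.25,-dy/60],3)
E
python3 -c "
from h import *
print(shares((.7166,-.0978,.2),176.5))"
```

```text
[-2.435  1.137  0.105  0.474]
```

>>> step_arm(plan=[[-0.1, 0.05, 0, 0, 0], [-0.25, 0.12, 0, 0, 0], [-0.4, 0.19, 0, 0, 0], [-0.55, 0.26, 0, 0, 0], [-0.7, 0.33, 0, 0, 0], [-0.85, 0.4, 0, 0, 0], [-0.95, 0.44, 0, 0, 0], [-1, 0.46, 0, 0, 0], [-1, 0.46, 0, 0, 0]])

```text
time_s: 1.05
tcp_pos: [0.4645, -0.4006, 0.2266]
eef_rot: [-180.0, 0.0, -154.9]
contact_force: [-0.1, -0.8, -0.0]
gripper_width: 0.0334
gripper_force: 0.0
```

>>> step_arm(plan=[[-0.1, 0.05, 0, 0, 0], [-0.25, 0.12, 0, 0, 0], [-0.4, 0.19, 0, 0, 0], [-0.55, 0.26, 0, 0, 0], [-0.7, 0.33, 0, 0, 0], [-0.85, 0.4, 0, 0, 0], [-0.95, 0.44, 0, 0, 0], [-1, 0.46, 0, 0, 0], [-1, 0.46, 0, 0, 0]])

```text
time_s: 1.8
tcp_pos: [0.6423, -0.1917, 0.2257]
eef_rot: [180.0, -0.0, -155.0]
contact_force: [-0.4, -0.2, -0.1]
gripper_width: 0.0002
gripper_force: 0.0
```

```bash
python3 -c "
from h import *
print(shares((.7166,-.0978,.2),176.5));s=r.get_state();print(s['time_s'],s['tcp_pos'],s['eef_rot'],s['contact_force'],s['gripper_width'])"
```

```text
[-0.428  0.215  0.103  0.475]
1.8 [ 0.64227012 -0.19168096  0.22573433] [ 1.79980760e+02 -3.97322097e-02 -1.54976754e+02] [-0.43445733 -0.21348011 -0.14801089] 0.000163336631809988
```

>>> step_arm(plan=[[-0.1, 0.05, 0.02, 0.1, 0], [-0.25, 0.12, 0.05, 0.2, 0], [-0.35, 0.18, 0.1, 0.3, 0], [-0.43, 0.215, 0.1, 0.4, 0], [-0.43, 0.215, 0.1, 0.475, 0], [-0.43, 0.215, 0.1, 0.475, 0], [-0.43, 0.215, 0.1, 0.475, 0]])

```text
time_s: 2.38
tcp_pos: [0.7152, -0.1004, 0.2014]
eef_rot: [-180.0, -0.0, 176.5]
contact_force: [0.3, -0.0, 0.2]
gripper_width: 0.0005
gripper_force: 0.0
```

```bash
python3 -c "
from h import *
print(shares((.7166,-.0978,.038),176.5));s=r.get_state();print(s['time_s'],s['tcp_pos'],s['eef_rot'],s['contact_force'],s['gripper_width'])
im=eyes.capture('top');cv2.imwrite('pics/top2.png',cv2.resize(im[100:290,200:460],None,fx=3,fy=3)[:,:,::-1])"
```

```text
[-0.005  0.011  0.654  0.   ]
2.3833 [ 0.71517467 -0.10042083  0.20139295] [-1.79983652e+02 -3.71471300e-02  1.76503698e+02] [ 0.28241239 -0.02403617  0.22393476] 0.0005000451003917315
```

View pics/top2.png

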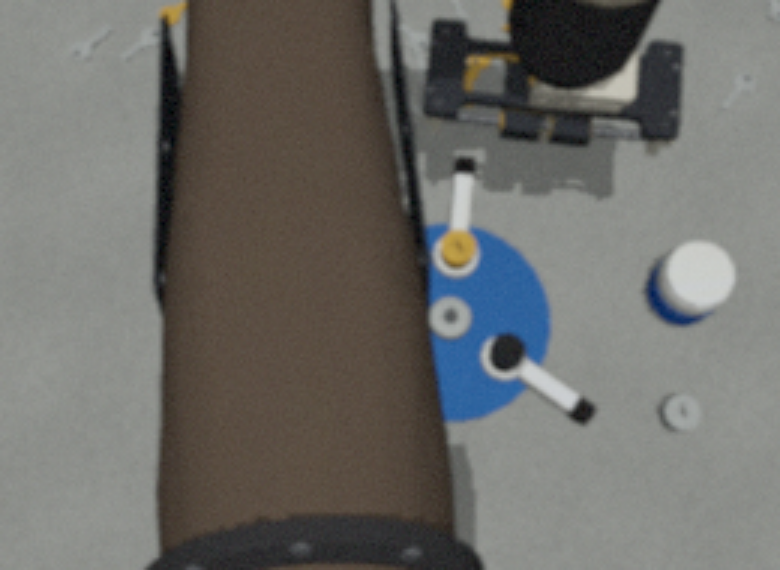

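The gripper hangs beyond the rim on the clockwise side of the brass spoke (crop (465,200)), and the air below it is clear. I'll descend.

>>> step_arm(plan=[[0, 0, 0.1, 0, 0], [0, 0, 0.22, 0, 0], [0, 0, 0.35, 0, 0], [0, 0, 0.48, 0, 0], [0, 0, 0.58, 0, 0], [0, 0, 0.65, 0, 0], [0, 0, 0.65, 0, 0], [0, 0, 0.65, 0, 0]])

```text
time_s: 3.1
tcp_pos: [0.715, -0.1003, 0.0389]
eef_rot: [-180.0, -0.1, 176.4]
contact_force: [-0.7, -0.3, 1.1]
gripper_width: 0.0005
gripper_force: 0.0
```

```bash
cat >>h.py <<'E'
C=np.array([.5878,-.0418])
def arc(a0,a1,n,R=.132,off=.030):
    """rows for tool x along -radial, finger back touching cw side of spoke at angle a"""
    for a in np.linspace(a0,a1,n):
        b=np.radians(a); u=np.array([np.cos(b),np.sin(b)]); t=np.array([-u[1],u[0]])
        print(round(a,1),shares((*(C+R*u-off*t),.038),a+180).tolist())
E
python3 -c "
from h import *
s=r.get_state();print(s['time_s'],s['tcp_pos'],s['eef_rot'],s['contact_force'])
arc(-3.5,-3.5,1,off=.045);arc(-3.5,22,12)
im=eyes.capture('scene');cv2.imwrite('pics/s2.png',cv2.resize(im[120:290,220:400],None,fx=3,fy=3)[:,:,::-1])"
```

```text
3.1 [ 0.71500003 -0.10027476  0.03890257] [-1.79967520e+02 -8.41091219e-02  1.76436812e+02] [-0.69589434 -0.28115181  1.13736739]
-3.5 [-0.006, 0.022, 0.004, -0.001]
-3.5 [-0.006, 0.082, 0.004, -0.001]
-1.2 [-0.01, 0.104, 0.004, -0.04]
1.1 [-0.014, 0.125, 0.004, -0.078]
3.5 [-0.016, 0.147, 0.004, -0.117]
5.8 [-0.018, 0.169, 0.004, -0.156]
8.1 [-0.019, 0.191, 0.004, -0.194]
10.4 [-0.019, 0.213, 0.004, -0.233]
12.7 [-0.018, 0.235, 0.004, -0.272]
15.0 [-0.016, 0.257, 0.004, -0.31]
17.4 [-0.014, 0.278, 0.004, -0.349]
19.7 [-0.01, 0.3, 0.004, -0.387]
22.0 [-0.006, 0.321, 0.004, -0.426]
```

View pics/s2.png

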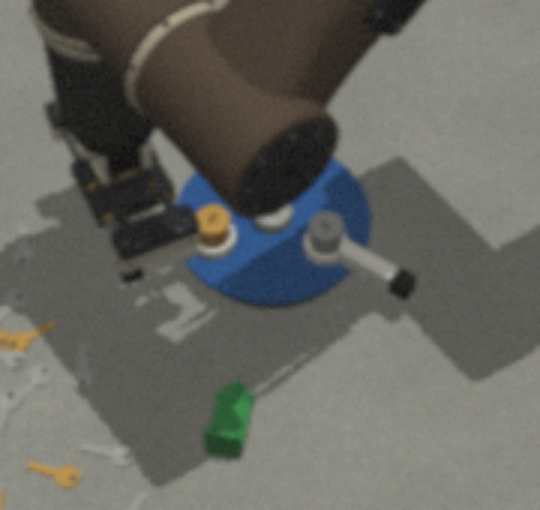

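The finger is down beside the brass spoke without touching anything. I'll make contact slowly and turn it part of the way.

>>> step_arm(plan=[[0, 0.015, 0, 0, 0], [-0.003, 0.03, 0.002, 0, 0], [-0.005, 0.045, 0.004, 0, 0], [-0.006, 0.058, 0.004, 0, 0], [-0.006, 0.07, 0.004, 0, 0], [-0.006, 0.082, 0.004, 0, 0], [-0.008, 0.093, 0.004, -0.02, 0], [-0.01, 0.104, 0.004, -0.04, 0], [-0.012, 0.115, 0.004, -0.06, 0], [-0.014, 0.125, 0.004, -0.08, 0], [-0.015, 0.136, 0.004, -0.1, 0], [-0.016, 0.147, 0.004, -0.12, 0]])

```text
time_s: 4.15
tcp_pos: [0.722, -0.0623, 0.0379]
eef_rot: [-180.0, -0.0, -176.3]
contact_force: [-0.7, -1.4, 0.4]
gripper_width: 0.0006
gripper_force: 0.5
```

```bash
python3 -c "
from h import *
s=r.get_state();print(s['time_s'],s['tcp_pos'],s['eef_rot'],s['contact_force'])
arc(3.5,25.5,12)"
```

```text
4.15 [ 0.72197022 -0.062319    0.03794753] [-1.79999570e+02 -1.69365885e-02 -1.76269789e+02] [-0.67173596 -1.35371066  0.41323765]
3.5 [0.003, -0.005, -0.0, 0.004]
5.5 [-0.001, 0.013, -0.0, -0.029]
7.5 [-0.005, 0.032, -0.0, -0.063]
9.5 [-0.007, 0.051, -0.0, -0.096]
11.5 [-0.009, 0.069, -0.0, -0.129]
13.5 [-0.011, 0.088, -0.0, -0.163]
15.5 [-0.011, 0.107, -0.0, -0.196]
17.5 [-0.011, 0.126, -0.0, -0.229]
19.5 [-0.011, 0.145, -0.0, -0.263]
21.5 [-0.009, 0.164, -0.0, -0.296]
23.5 [-0.007, 0.182, -0.0, -0.329]
25.5 [-0.005, 0.201, -0.0, -0.363]
```

>>> step_arm(plan=[[-0.001, 0.013, 0, -0.029, 0], [-0.005, 0.032, 0, -0.063, 0], [-0.007, 0.051, 0, -0.096, 0], [-0.009, 0.069, 0, -0.129, 0], [-0.011, 0.088, 0, -0.163, 0], [-0.011, 0.107, 0, -0.196, 0], [-0.011, 0.126, 0, -0.229, 0], [-0.011, 0.145, 0, -0.263, 0], [-0.009, 0.164, 0, -0.296, 0], [-0.007, 0.182, 0, -0.329, 0], [-0.005, 0.201, 0, -0.363, 0]])

```text
time_s: 5.07
tcp_pos: [0.7199, -0.012, 0.0378]
eef_rot: [180.0, -0.0, -154.4]
contact_force: [-0.1, -0.1, 0.1]
gripper_width: 0.0003
gripper_force: 0.5
```

```bash
python3 -c "
from h import *
s=r.get_state();print(s['time_s'],s['tcp_pos'],s['eef_rot'],s['contact_force'])
arc(25.5,45.5,11)"
```

```text
5.0667 [ 0.71991428 -0.01200918  0.03784975] [ 1.79993725e+02 -2.63633008e-02 -1.54449668e+02] [-0.07902051 -0.11315339  0.14380307]
25.5 [0.0, -0.0, -0.001, 0.001]
27.5 [-0.004, 0.018, -0.001, -0.032]
29.5 [-0.007, 0.037, -0.001, -0.066]
31.5 [-0.009, 0.056, -0.001, -0.099]
33.5 [-0.011, 0.075, -0.001, -0.132]
35.5 [-0.013, 0.093, -0.001, -0.166]
37.5 [-0.013, 0.112, -0.001, -0.199]
39.5 [-0.013, 0.131, -0.001, -0.232]
41.5 [-0.012, 0.15, -0.001, -0.266]
43.5 [-0.011, 0.169, -0.001, -0.299]
45.5 [-0.009, 0.188, -0.001, -0.332]
```

>>> step_arm(plan=[[-0.004, 0.018, 0, -0.032, 0], [-0.007, 0.037, 0, -0.066, 0], [-0.009, 0.056, 0, -0.099, 0], [-0.011, 0.075, 0, -0.132, 0], [-0.013, 0.093, 0, -0.166, 0], [-0.013, 0.112, 0, -0.199, 0], [-0.013, 0.131, 0, -0.232, 0], [-0.012, 0.145, 0, -0.257, 0], [-0.012, 0.15, 0, -0.266, 0], [-0.012, 0.15, 0, -0.266, 0]])

```text
time_s: 5.9
tcp_pos: [0.7067, 0.0233, 0.038]
eef_rot: [180.0, 0.0, -138.6]
contact_force: [0.1, 0.2, -0.3]
gripper_width: 0.0006
gripper_force: 0.0
```

```bash
python3 -c "
from h import *
s=r.get_state();print(s['time_s'],s['tcp_pos'],s['eef_rot'],s['contact_force'])
a=eyes.capture('scene')[130:290,220:400];b=eyes.capture('top')[120:280,260:440]
cv2.imwrite('pics/b3.png',cv2.resize(np.hstack([a,b]),None,fx=2.2,fy=2.2,interpolation=cv2.INTER_CUBIC)[:,:,::-1])"
```

```text
5.9 [0.70669047 0.0233281  0.038028  ] [ 1.79993308e+02  5.62750518e-03 -1.38600027e+02] [ 0.08838617  0.17289172 -0.25236713]
```

View pics/b3.png

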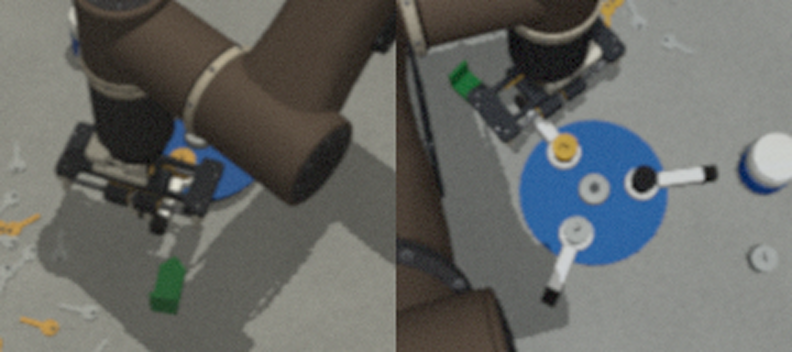

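```bash
cat >fit.py <<'E'
from h import *
def pr(name,p,off=0):
    d=p[:2]-C; print(name,"r",np.hypot(*d).round(4),"ang",((np.degrees(np.arctan2(d[1],d[0]))-off)%360).round(2))
if __name__=="__main__":
    cr=lambda a,b:(260+(a-396)/2.2-.3,120+b/2.2-.3)
    pr("black end",ray("top",*cr(718,173),.056),240)
    pr("chrome end",ray("top",*cr(549,304),.056),120)
    pr("brass top",ray("top",*cr(566,147),.073))
    pr("chrome top",ray("top",*cr(576,231),.073),120)
    pr("black top",ray("top",*cr(644,180),.073),240)
    lo=[(x,y,z) for x,y in [(.170,0),(.187,.017),(.187,-.017),(.248,.017),(.248,-.017)] for z in(0,.012)]
    fin=[(x,y,z) for x in(.242,.248) for y in(.017,-.017) for z in(0,.045)]
    for n,b in(("top",(270,135,320,185)),("scene",(275,235,318,285))):
        h=cv2.cvtColor(cv2.imread(f"pics/{n}0.png"),cv2.COLOR_BGR2HSV); m=cv2.inRange(h,(45,90,15),(85,255,255)); w=np.zeros_like(m);w[b[1]:b[3],b[0]:b[2]]=m[b[1]:b[3],b[0]:b[2]]
        w=w.astype(float); res=[]
        for a in np.arange(44,57,.25):
            c,s=np.cos(np.radians(a)),np.sin(np.radians(a)); m=np.zeros((1600,2560),np.uint8)
            for P in(lo,fin):
                q=np.array([proj(n,(C[0]+c*x-s*y,C[1]+s*x+c*y,z)) for x,y,z in P])*4+1.5
                cv2.fillConvexPoly(m,cv2.convexHull(q.astype(np.float32)).astype(np.int32),255)
            m=cv2.resize(m,(640,400),interpolation=cv2.INTER_AREA).astype(float)
            res.append((round(np.minimum(m,w).sum()/np.maximum(m,w).sum(),3),float(a)))
        print(n,sorted(res)[::-1][:4])
E
python3 fit.py; python3 -c "
from h import *
arc(41.5,51.5,6)"
```

```text
black end r 0.162 ang 39.23
chrome end r 0.1605 ang 41.75
brass top r 0.0597 ang 38.97
chrome top r 0.0652 ang 41.36
black top r 0.0632 ang 37.14
top [(np.float64(0.849), 49.75), (np.float64(0.846), 49.5), (np.float64(0.837), 50.0), (np.float64(0.827), 49.25)]
scene [(np.float64(0.78), 50.25), (np.float64(0.779), 50.0), (np.float64(0.773), 50.5), (np.float64(0.771), 49.75)]
41.5 [0.0, 0.001, 0.0, -0.003]
43.5 [-0.003, 0.02, 0.0, -0.036]
45.5 [-0.007, 0.039, 0.0, -0.07]
47.5 [-0.009, 0.057, 0.0, -0.103]
49.5 [-0.011, 0.076, 0.0, -0.136]
51.5 [-0.012, 0.095, 0.0, -0.17]
```

>>> step_arm(plan=[[-0.002, 0.012, 0, -0.022, 0], [-0.003, 0.023, 0, -0.042, 0], [-0.006, 0.034, 0, -0.06, 0], [-0.008, 0.045, 0, -0.081, 0], [-0.009, 0.055, 0, -0.1, 0], [-0.01, 0.065, 0, -0.117, 0], [-0.011, 0.074, 0, -0.132, 0], [-0.011, 0.08, 0, -0.143, 0], [-0.011, 0.08, 0, -0.143, 0], [-0.011, 0.08, 0, -0.143, 0]])

```text
time_s: 6.83
tcp_pos: [0.6956, 0.04, 0.0381]
eef_rot: [180.0, 0.0, -130.1]
contact_force: [0.9, 0.9, -0.2]
gripper_width: 0.0003
gripper_force: 0.0
```

```bash
python3 -c "
from h import *
s=r.get_state();print(s['time_s'],s['tcp_pos'],s['eef_rot'],s['contact_force'])
b=eyes.capture('top')[130:255,280:420]
cv2.imwrite('pics/b4.png',cv2.resize(b,None,fx=4,fy=4,interpolation=cv2.INTER_CUBIC)[:,:,::-1])
im=eyes.capture('top')
for n,lo,hi in(('brass',(12,90,70),(30,255,255)),):
    c=blob(im,lo,hi,(310,150,375,225)); (u,v),q=cv2.minEnclosingCircle(c.astype(np.float32)); d=ray('top',u,v,.073)[:2]-C; print(n,u,v,q,np.hypot(*d),np.degrees(np.arctan2(d[1],d[0])))
"
```

```text
6.8333 [0.69555535 0.03998211 0.03807733] [ 1.79994785e+02  8.58805025e-03 -1.30060941e+02] [ 0.8912065   0.9020712  -0.24683351]
brass 333.5 188.68182373046875 5.876578330993652 0.06151787830448744 49.88076581832406
```

View pics/b4.png

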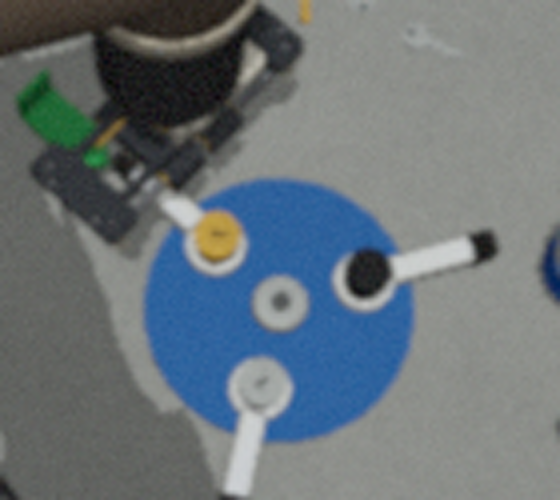

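Brass measures about 49.9°, against 49.75–50.25° for the arrow. I'll back off, lift clear and check.

>>> step_arm(plan=[[0, -0.03, 0, 0, 0], [0, -0.08, 0, 0, 0], [0, -0.14, 0, 0, 0], [0, -0.16, 0, 0, 0], [0, -0.16, -0.1, 0, 0], [0, -0.16, -0.25, 0, 0], [0, -0.16, -0.4, 0, 0], [0, -0.16, -0.55, 0, 0], [0, -0.16, -0.65, 0, 0], [0, -0.16, -0.7, 0, 0], [0, -0.16, -0.7, 0, 0]])

```text
time_s: 7.85
tcp_pos: [0.7282, 0.0135, 0.2175]
eef_rot: [-179.8, 0.3, -130.1]
contact_force: [-0.5, -0.4, 1.1]
gripper_width: 0.0004
gripper_force: 0.0
```

```bash
python3 -c "
from h import *
print(shares((.5,-.36,.25),-130))"
```

```text
[ 1.731e+00 -2.640e-01 -1.300e-01 -1.000e-03]
```

>>> step_arm(plan=[[0.1, -0.02, -0.02, 0, 0], [0.25, -0.04, -0.05, 0, 0], [0.4, -0.06, -0.08, 0, 0], [0.55, -0.08, -0.1, 0, 0], [0.7, -0.1, -0.13, 0, 0], [0.8, -0.13, -0.13, 0, 0], [0.87, -0.13, -0.13, 0, 0], [0.87, -0.13, -0.13, 0, 0]])

```text
time_s: 8.52
tcp_pos: [0.6088, -0.176, 0.2447]
eef_rot: [179.9, -0.0, -130.3]
contact_force: [0.3, -0.0, -0.8]
gripper_width: 0.0005
gripper_force: 0.0
```

>>> step_arm(plan=[[0.1, -0.02, 0, 0, 0], [0.25, -0.04, 0, 0, 0], [0.4, -0.06, 0, 0, 0], [0.55, -0.08, 0, 0, 0], [0.7, -0.1, 0, 0, 0], [0.8, -0.13, 0, 0, 0], [0.87, -0.13, 0, 0, 0], [0.87, -0.13, 0, 0, 0], [0.87, -0.13, 0, 0, 0]])

```text
time_s: 9.27
tcp_pos: [0.4955, -0.3611, 0.2443]
eef_rot: [179.9, -0.0, -130.2]
contact_force: [-0.7, 0.2, 0.9]
gripper_width: 0.0005
gripper_force: 0.0
```

```bash
python3 -c "
from h import *
s=r.get_state();print(s['time_s'],s['tcp_pos'],s['contact_force'])
im=eyes.capture('top')
cv2.imwrite('pics/b5.png',cv2.resize(im[130:255,270:420],None,fx=4,fy=4,interpolation=cv2.INTER_CUBIC)[:,:,::-1])
c=blob(im,(12,90,70),(30,255,255),(310,150,375,225)); (u,v),q=cv2.minEnclosingCircle(c.astype(np.float32)); d=ray('top',u,v,.073)[:2]-C; print(u,v,q,np.hypot(*d),np.degrees(np.arctan2(d[1],d[0])))
"
```

```text
9.2667 [ 0.49552296 -0.36105049  0.24434427] [-0.656161    0.1845049   0.91965844]
333.5 188.68182373046875 5.876578330993652 0.06151787830448744 49.88076581832406
```

View pics/b5.png

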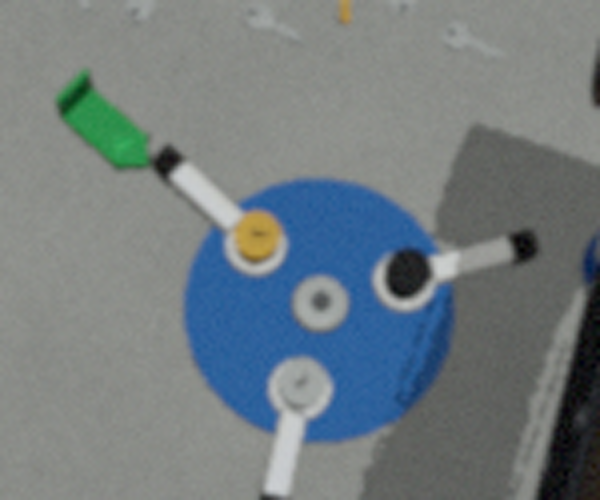

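```bash
python3 -c "
from fit import *
cr=lambda a,b:(270+a/4-.4,130+b/4-.4)
pr('brass end',ray('top',*cr(160,155),.056))
pr('black end',ray('top',*cr(537,244),.056),240)
pr('arrow tip',ray('top',*cr(147,163),.012))
pr('black top',ray('top',*cr(408,272),.073),240)
pr('chrome top',ray('top',*cr(301,382),.073),120)
im=eyes.capture('scene');c=blob(im,(12,90,70),(30,255,255),(280,180,330,225)); (u,v),q=cv2.minEnclosingCircle(c.astype(np.float32)); print(u,v,q);pr('scene brass',ray('scene',u,v,.073))
"
```

```text
brass end r 0.1561 ang 49.23
black end r 0.1611 ang 47.49
arrow tip r 0.1699 ang 49.75
black top r 0.0632 ang 47.5
chrome top r 0.0635 ang 49.42
305.5 204.0 6.500100135803223
scene brass r 0.0665 ang 49.53
```

```bash
python3 -c "
from plant import workorder
print(workorder.close_job())"
```

```text
the job is handed in; nothing more can be done
None
```

The brass spoke was pushed round to about 49° against the arrow's 50° (within about 1°, 5° allowed), the arm is clear of the wheel, and the job is handed in; no verdict came back.

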